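# Pin back the polisher's sprung tension wheel

### The job

The belt is off the little bench polisher; lock its sprung tension wheel back so that a new belt can be fitted. Take the steel pin from its white block, put it through the eye of the wheel, use it to turn the wheel counter-clockwise (seen from above) against the spring while you feel gently for the hidden lock hole underneath, and push the pin fully home so that it holds the wheel by itself. Do not force the pin, never let the wheel fly back, and leave the other things where they are.

Things in the scene. Friction and masses are not known exactly. Their poses are not given: they have to be found in the camera images.
- tensioner: fixed belt-drive module: grey base plate 160 x 235 x 10 mm with an aluminium tension wheel (144 mm across, rim's top 42 mm, hub screw 46 mm above the worktop) and, towards its +y end, a white gearbox (90 x 62 mm, top 43 mm) with a small drive pulley (top 58 mm). Origin: on the wheel's axis at the plate's underside, at worktop height; z up
- wheel_axis (a point): on the wheel's vertical axis, 40 mm above the worktop. The lock hole is also 46 mm from this axis, in a flat steel plate hidden under the wheel (top face 26 mm above the worktop, 16 mm thick, hole 13 mm wide, chamfered, closed below at 10 mm). It is not listed and must be felt for: the eye comes over it at a wheel angle that varies between 0.43 and 0.87 rad
- wheel_eye (a point): centre of the mouth of the wheel's only eye (round through hole, 13 mm wide, chamfered), at its top face, 40 mm above the worktop; the eye is 12 mm thick, its underside 2 mm above the steel plate with the lock hole. It lies 46 mm from the wheel's axis and moves with the wheel; z up, its x axis points outward from the wheel's axis
- wheel (a joint): angle of the tension wheel, rad: 0 = at rest on its stop, grows counter-clockwise seen from above, 1.0 = far stop. A spring drives it back to 0; at the eye it takes about 2.5 N to start it, 4.5 N at 0.65 rad and 5.5 N at 0.87 rad
- pin_block: fixed white plastic block 56 x 56 x 32 mm with a round hole 12 mm wide and 30 mm deep in its top, in which the pin stands at the start; origin at the centre of its underside
- pin_center (a point): middle of the steel pin's length (70 mm, 60 g), z up. Below: round shank 10 mm thick, 28 mm long, chamfered tip 35 mm below this point; collar 20 mm across, 4 mm thick, underside 7 mm below; above: square head 14 x 14 mm for gripping, from 3 mm below to 35 mm above this point, sides facing x and y. Height over worktop: 47 mm when home (collar on the wheel's eye), 61 mm in the eye only
- dappen_dish: small white glass dish, 31 mm across, 26 mm tall, loose, not to be disturbed; origin at the centre of its underside
- drop_bottle: small dropper bottle 26 mm across, 68 mm tall, loose, not to be disturbed; origin at the centre of its underside
- cast_lower: plaster cast of lower teeth, 58 x 64 x 28 mm, loose, not to be disturbed; origin at the centre of its underside
- pin: the same pin; origin at its tip. More than 50 N between the pin and the tensioner (all their contacts added up; a wedged pin multiplies the push) counts as forcing it

How it is judged:
On the way, in this order (a step that is already met when the one before it is completed fails the run):
1. the pin stands in the eye of the wheel, the wheel still at rest (horizontal distance between pin_center and wheel_eye below 0.006 m and z of pin_center in the frame of tensioner below 0.068 m and value of joint wheel below 0.25 rad), for 0.1 s.
2. with the pin in its eye, the wheel is turned against its spring (horizontal distance between pin_center and wheel_eye below 0.008 m and z of pin_center in the frame of tensioner below 0.072 m and value of joint wheel above 0.3 rad), for 0.1 s.
At the end, for the whole second after the job is handed in: the pin is in the eye (within 4 mm of its centre), upright within 0.15 rad, fully home in the lock hole (at most 3 mm short of it), at rest and let go, and by itself holds the wheel more than 0.34 rad from its rest (z of pin_center in the frame of tensioner below 0.05 m and horizontal distance between pin_center and wheel_eye below 0.004 m and angle between pin_center's own z axis and vertical below 0.15 rad and value of joint wheel above 0.34 rad and linear speed of pin below 0.01 m/s and not (velocity of joint wheel below -0.1 rad/s)); the robot touches nothing.
It fails at once if the pin is forced: more than 50 N between pin and tensioner (contact force between pin and tensioner above 50 N).
It fails at once if with the pin not home, the wheel flies back under its spring (faster than 2.5 rad/s) (velocity of joint wheel below -2.5 rad/s and z of pin_center in the frame of tensioner above 0.054 m).
It fails at once if a bystander is pushed more than 25 mm (distance of any of dappen_dish, drop_bottle, cast_lower from where it was at the start of the episode above 0.025 m).
It also fails if it takes over 64 s, if anything falls off the work surface, if the arm or the gripper's body presses on something with over 40 N, if the wrist force passes 120 N, or if a joint passes its speed limit or range.

### The arm

A 6-joint arm with a two-finger parallel gripper is mounted at the origin on a cart in front of the work surface, level with it; the furniture and walls round the work are solid. World frame = base frame: x ahead of the robot, y to its left, z up, the work surface at z = 0. Lengths are in m, angles in rad, forces in N, time in s.
With the tool pointing down it reaches from about 0.3 to 0.75 m from the base axis. Payload 8.5 kg.
Tool frame: the origin (TCP) lies on the centre line of the jaws, within the pads' length; the fingertips stand 25 mm ahead of it and the grasp point (between the pads) lies 6 mm ahead of it; z points along the fingers, y is the line along which they close (so a half turn about z gives the same grasp; the last joint's range is limited). The gripper opens to 88 mm and grips with 3 to 60 N. Pads are 18 mm wide; open, the fingers measure 123 mm over their backs; the gripper's body (75 mm by 187 mm) begins 45 mm behind the grasp point.
Start: joints at [-1.446, 0.381, 1.297, -0, 1.464, -0.215], TCP at [0.183, -0.519, 0.264] pointing down, gripper open.
Joint ranges: [-3.11, 3.11], [-0.89, 2.33], [0.22, 2.48], [-1.42, 4.56], [0.17, 2.85], [-2.88, 2.88]. Speed limits (rad/s): [2.39, 2.39, 3.14, 3.14, 3.14, 3.14].

### API

Orientations are given as a rotation vector (axis times angle).
In Python, from cell import sensors, vision, workorder gives the robot as it stands. The module is installed in compiled form; this text tells all that it offers.
- The arm moves only by the tool drive_tool, never from a script. Its argument "rows" is a list of rows, each an object with "dr": the turn, a rotation vector about the world's x, y, z in units of 6 degrees (1.0 is 6 degrees), a list of three; "slide": the shift along the world's x, y, z in cm, a list of three; "grip": the closure, from 0 (fully open) to 1 (shut). In form: [{"dr": [wx, wy, wz], "slide": [x, y, z], "grip": grip}, ...]. A call has 1 to 10 rows; each row is the pose to reach, as a shift and turn from the pose commanded when the call began; what a row does not reach only later rows make up. A row lasts 1/12 s, in which the tool goes at most 41.7 mm and 7.16 degrees, less where a joint would pass 70% of its speed; a pose out of reach is approached as far as the arm can. A call with a gripper value outside its range is refused whole. The fingers move at their own pace and stop on an object; the grip force is fixed at half the most. Time passes only in rows, so rows that repeat a pose let the fingers close. It gives the time, the measured TCP pose, the force, the opening and the grip force at its end, in the units of the state.
- sensors.get_obs(): the state, without advancing time (a new reading comes with each control period).
- vision.read_camera(name): name is "scene" or "top"; returns the picture (420x560x3 uint8, blue, green, red); there is no depth.
- vision.calibration(name): a dict with "fx", "fy", "cx", "cy" (pixels), "k1" (the pictures are not rectified: a ray, as slopes to the right and down, at radius r is drawn at 1 + k1 r^2 times it, then the intrinsics apply), "rvec" (rotation vector, rad) and "tvec" (3), from world to camera coordinates, as OpenCV has them. Camera axes: x right, y down, z forward; pixel columns grow to the right and rows downward; lengths in m; the calibration is good to about 2 mm. A picture is of the moment at which its call begins. calibration takes no time and is no camera call.
- workorder.finish_job(): hands the job in; it is judged then, once.
The state is a dict: "time_s": time; "q": joint angles; "joint_vel": joint speeds; "tau": joint torques, N m; "eef_pos": TCP position; "ee_rot": TCP orientation; "ft_force": force on the tool from outside, world axes, zero at the start; "ft_torque": the same for the moment, N m; "gripper_width": finger opening in m; "grip_force": force on a finger pad.
Only numpy, scipy, OpenCV 4.12 (cv2) and the standard library are available. Lean on these libraries where they do the work, as an engineer would, in place of code of your own. Each camera call takes 0.05 s, during which the arm holds its last target. There are 200 camera calls.

## Working session

There is one attempt and no reset: what is moved stays moved. The work goes in short steps, Python scripts to look and compute and a tool call to move; the robot and the scene stay as the last step left them, time stands still between calls to the robot, and variables do not carry over. Pictures are saved under pics/ and viewed, at most 10 in all, crops included, and the job is handed in when it is done.

Besides the shell and the picture viewer there is one more tool, called as name([rows], argument=value, ...), one row to a line, values as JSON. drive_tool: Moves the arm, as the interface text tells. Its arguments: {"type":"object","properties":{"rows":{"type":"array","items":{"type":"object","properties":{"dr":{"type":"array","items":{"type":"number"}},"slide":{"type":"array","items":{"type":"number"}},"grip":{"type":"number"}}}}},"required":["rows"]}

```bash
mkdir -p pics
cat > h.py <<'E'
import numpy as np, cv2
from cell import sensors, vision, workorder
def cal(n):
    c=vision.calibration(n); R=cv2.Rodrigues(np.array(c["rvec"],float))[0]; return c,R,np.array(c["tvec"],float).ravel()
def ray(n,u,v):
    c,R,t=cal(n); d=np.array([(u-c["cx"])/c["fx"],(v-c["cy"])/c["fy"]]); s=d.copy()
    for _ in range(20): s=d/(1+c["k1"]*(s@s))
    return -R.T@t, R.T@np.array([s[0],s[1],1.])
def onplane(n,u,v,z):
    o,d=ray(n,u,v); return o+d*(z-o[2])/d[2]
def proj(n,p):
    c,R,t=cal(n); q=R@np.array(p,float)+t; s=q[:2]/q[2]; s=s*(1+c["k1"]*(s@s)); return np.array([s[0]*c["fx"]+c["cx"],s[1]*c["fy"]+c["cy"]])
def two(u1,u2):
    (a,d),(b,e)=ray("scene",*u1),ray("top",*u2); A=np.stack([d,-e],1); k=np.linalg.lstsq(A,b-a,rcond=None)[0]
    p,q=a+k[0]*d,b+k[1]*e; return (p+q)/2,np.linalg.norm(p-q)
E
python3 - <<'E'
from h import *
a=vision.read_camera("scene");b=vision.read_camera("top")
cv2.imwrite("pics/s0.png",a);cv2.imwrite("pics/t0.png",b)
for n in("scene","top"):print(n,vision.calibration(n),ray(n,280,210))
print(sensors.get_obs())
E
```

```text
scene {'fx': 474.1395477800361, 'fy': 474.1395477800361, 'cx': 280.96047859155607, 'cy': 203.08405775139389, 'k1': -0.162400519778844, 'rvec': array([ 0.9214088 , -2.21187185,  1.34908249]), 'tvec': array([0.4138554 , 0.17846908, 0.91469167])} (array([-0.21808484,  0.81247561,  0.57629051]), array([ 0.62008357, -0.62530896, -0.47402736]))
top {'fx': 421.19722807878884, 'fy': 421.19722807878884, 'cx': 277.51570632183285, 'cy': 213.27325045052925, 'k1': -0.09798062802231963, 'rvec': array([ 2.22121467, -2.18569502,  0.02312605]), 'tvec': array([0.10687195, 0.47773954, 0.94792286])} (array([0.44894054, 0.10731203, 0.96184768]), array([ 0.03614743,  0.00181456, -0.99939244]))
{'time_s': 0.1, 'q': array([-1.44631771e+00,  3.81103364e-01,  1.29811977e+00, -8.55458757e-06,
        1.46360534e+00, -2.15274008e-01]), 'joint_vel': array([-0.00071923,  0.00023586, -0.00109409,  0.00229523, -0.00088268,
        0.00020341]), 'tau': array([ 4.63310091e-03, -4.38651538e+01, -2.24908966e+01,  7.15503632e-02,
        3.42278893e-02, -7.35631716e-05]), 'eef_pos': array([ 0.18327231, -0.51834336,  0.26323505]), 'ee_rot': array([-3.09515418e+00, -5.30911684e-01, -7.47216938e-05]), 'ft_force': array([1.17711193, 0.55086224, 0.53981441]), 'ft_torque': array([ 0.00154726, -0.00505755,  0.01180435]), 'grip_force': 0.0, 'gripper_width': 0.08810994148546156}
```

View pics/s0.png

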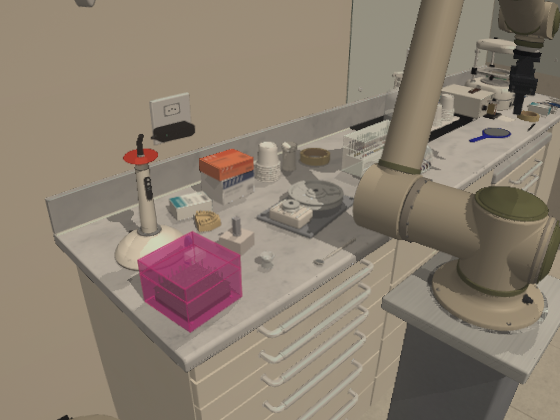

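View pics/t0.png

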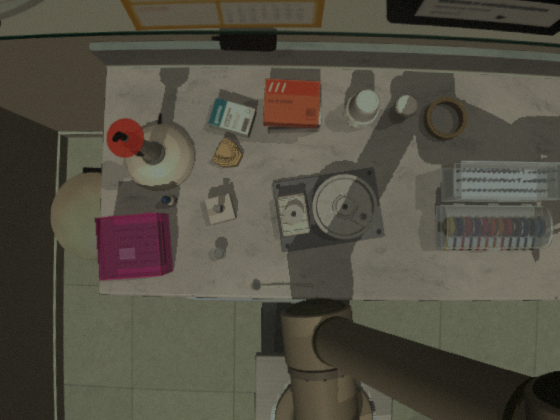

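The scene view shows the pin standing in its block near (237,228), the wheel near (316,193) and the gearbox at (291,213). The top view has the wheel near (345,206), gearbox (294,213), block and pin (220,207), and cast (227,152). The dish or bottle is near (220,245), with a small item at (168,200). Next I'll look at enlarged crops.

Run:
```python
from h import *
a=cv2.imread("pics/s0.png");b=cv2.imread("pics/t0.png")
t=cv2.resize(b[160:260,190:390],None,fx=4,fy=4,interpolation=cv2.INTER_CUBIC)
s=cv2.resize(a[175:275,200:360],None,fx=4,fy=4,interpolation=cv2.INTER_CUBIC)
t=cv2.convertScaleAbs(t,alpha=1.5,beta=10)
cv2.imwrite("pics/t0c.png",t);cv2.imwrite("pics/s0c.png",s)
print(onplane("top",345,206,.042),onplane("top",219,207,.082),onplane("top",220,208,.032))
```

```text
[ 0.49326083 -0.03315498  0.042     ] [0.48502932 0.23688776 0.082     ] [0.4848976 0.2419797 0.032    ]
```

View pics/t0c.png

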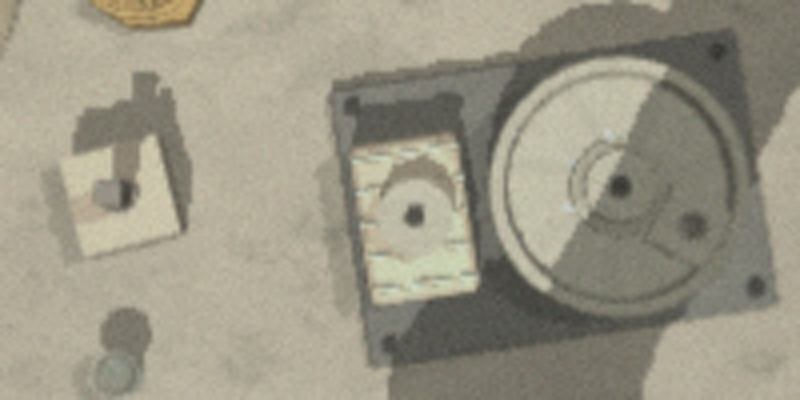

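View pics/s0c.png

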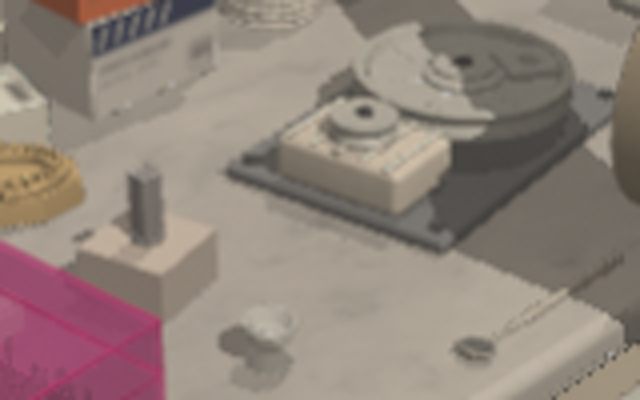

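Top crop: pin head top face near (103,192), block corners (62,160), (152,135), (187,235), (80,262), hub (620,186), eye (694,226), gearbox pulley (414,214). Scene crop: pin top (145,172), hub (463,62), eye (536,60). The bottle or dish is at (113,372), so it lies in front of the block.

Run:
```python
from h import *
T=lambda x,y:(190+(x+.5)/4-.5,160+(y+.5)/4-.5)
S=lambda x,y:(200+(x+.5)/4-.5,175+(y+.5)/4-.5)
P=lambda x,y,z:onplane("top",*T(x,y),z).round(4)
print("hub",P(620,186,.046),two(S(463,62),T(620,186)), onplane("scene",*S(463,62),.046))
print("eye",P(694,226,.040),two(S(536,60),T(694,226)), onplane("scene",*S(536,60),.040))
print("pulley",P(414,214,.058))
print("pintop",P(103,192,.074),two(S(145,172),T(103,192)), onplane("scene",*S(145,172),.074))
c=[P(*k,.032) for k in((62,160),(152,135),(187,235),(80,262))]
print("block",np.array(c),np.mean(c,0)); 
for i in range(4):
  d=c[(i+1)%4]-c[i];print(np.linalg.norm(d),np.degrees(np.arctan2(d[1],d[0])))
q=[P(*k,.01) for k in((332,82),(735,30),(778,298),(374,365))]
for i in range(4):
  d=q[(i+1)%4]-q[i];print("plate",np.linalg.norm(d),np.degrees(np.arctan2(d[1],d[0])))
# rim ellipse in top view
a=cv2.imread("pics/t0.png"); g=cv2.cvtColor(a,6)
h=cv2.HoughCircles(cv2.resize(g[160:260,190:390],None,fx=4,fy=4,interpolation=2),cv2.HOUGH_GRADIENT,1,400,param1=80,param2=20,minRadius=115,maxRadius=140)
print(h); 
if h is not None: print("rimc",P(h[0,0,0],h[0,0,1],.042))
big=cv2.resize(a[195:230,200:250],None,fx=14,fy=14,interpolation=cv2.INTER_CUBIC)
b2=cv2.resize(cv2.imread("pics/s0.png")[210:245,220:270],None,fx=14,fy=14,interpolation=cv2.INTER_CUBIC)
cv2.imwrite("pics/pinz.png",cv2.resize(np.hstack([big,b2])[:, :],(800,280)))
```

```text
hub [ 0.4928 -0.0317  0.046 ] (array([ 0.49257479, -0.03247232,  0.04315454]), np.float64(0.0009279263664636685)) [ 0.48847916 -0.02831787  0.046     ]
eye [ 0.4718 -0.0737  0.04  ] (array([ 0.46979666, -0.07591846,  0.03779704]), np.float64(0.005405039784602619)) [ 0.46532278 -0.07450776  0.04      ]
pulley [0.4754 0.0807 0.058 ]
pintop [0.4839 0.2457 0.074 ] (array([0.48260308, 0.2443457 , 0.07396858]), np.float64(0.0038110566824202208)) [0.48088949 0.24331485 0.074     ]
block [[0.503  0.2756 0.032 ]
 [0.5176 0.2257 0.032 ]
 [0.4625 0.2052 0.032 ]
 [0.4466 0.2643 0.032 ]] [0.482425 0.2427   0.032   ]
0.05199201861824561 -73.69130679929066
0.05878996513011377 -159.592241356293
0.061201470570567164 105.05805746972707
0.057520865779297874 11.329467345241845
plate 0.23146639064883695 -81.62835152466236
plate 0.15438798528382966 -170.3424421569793
plate 0.23228301702879614 100.21659735947858
plate 0.16185110441390255 9.351746437664431
[[[623.5 186.5 134. ]]]
rimc [ 0.4927 -0.0343  0.042 ]
```

View pics/pinz.png

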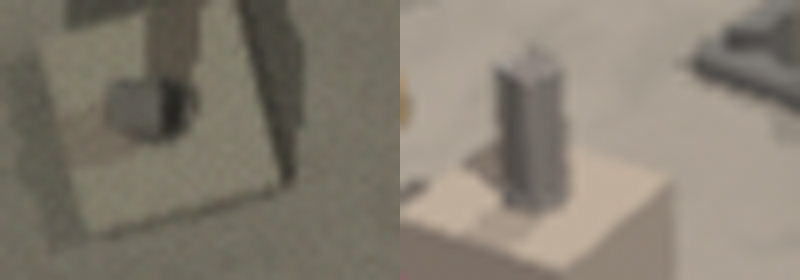

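Axis ≈ (0.4927,-0.0325) and eye ≈ (0.471,-0.0745), radius 47 mm where 46 is expected. The pin is at ≈ (0.483,0.2435), and its top triangulates to z = 0.074, as expected. The pin head's sides line up with the world axes. I'll grasp it with the fingers closing along world x.

drive_tool([
  {"dr": [0, 0, 11.75], "slide": [26.7, 47, 0], "grip": 0.2},
  {"dr": [0, 0, 11.75], "slide": [26.7, 47, 0], "grip": 0.3},
  {"dr": [0, 0, 11.75], "slide": [26.7, 47, 0], "grip": 0.5},
  {"dr": [0, 0, 11.75], "slide": [26.7, 47, 0], "grip": 0.5},
  {"dr": [0, 0, 11.75], "slide": [26.7, 47, 0], "grip": 0.5},
  {"dr": [0, 0, 11.75], "slide": [26.7, 47, 0], "grip": 0.5},
  {"dr": [0, 0, 11.75], "slide": [26.7, 47, 0], "grip": 0.5},
  {"dr": [0, 0, 11.75], "slide": [26.7, 47, 0], "grip": 0.5},
  {"dr": [0, 0, 11.75], "slide": [26.7, 47, 0], "grip": 0.5},
  {"dr": [0, 0, 11.75], "slide": [26.7, 47, 0], "grip": 0.5},
])

```text
time_s: 0.93
eef_pos: [0.3895, -0.1542, 0.2637]
ee_rot: [-2.215, -2.227, 0.0]
ft_force: [0.4, -0.8, 0.0]
gripper_width: 0.0438
grip_force: 0.0
```

drive_tool([
  {"dr": [0, 0, 0], "slide": [9.3, 39.8, -6], "grip": 0.5},
  {"dr": [0, 0, 0], "slide": [9.3, 39.8, -6], "grip": 0.5},
  {"dr": [0, 0, 0], "slide": [9.3, 39.8, -6], "grip": 0.5},
  {"dr": [0, 0, 0], "slide": [9.3, 39.8, -6], "grip": 0.5},
  {"dr": [0, 0, 0], "slide": [9.3, 39.8, -6], "grip": 0.5},
  {"dr": [0, 0, 0], "slide": [9.3, 39.8, -6], "grip": 0.5},
  {"dr": [0, 0, 0], "slide": [9.3, 39.8, -6], "grip": 0.5},
  {"dr": [0, 0, 0], "slide": [9.3, 39.8, -6], "grip": 0.5},
  {"dr": [0, 0, 0], "slide": [9.3, 39.8, -6], "grip": 0.5},
  {"dr": [0, 0, 0], "slide": [9.3, 39.8, -6], "grip": 0.5},
])

```text
time_s: 1.77
eef_pos: [0.4819, 0.2443, 0.2031]
ee_rot: [-2.221, -2.221, 0.001]
ft_force: [1.0, -0.5, -0.1]
gripper_width: 0.0441
grip_force: 0.0
```

drive_tool([
  {"dr": [0, 0, 0], "slide": [0, 0, 0], "grip": 0.5},
  {"dr": [0, 0, 0], "slide": [0, 0, 0], "grip": 0.5},
  {"dr": [0, 0, 0], "slide": [0, 0, 0], "grip": 0.5},
])

```text
time_s: 2.02
eef_pos: [0.4818, 0.2413, 0.2035]
ee_rot: [-2.222, -2.221, 0.001]
ft_force: [-0.2, -0.1, 0.4]
gripper_width: 0.0442
grip_force: 0.0
```

drive_tool([
  {"dr": [0, 0, 0], "slide": [0.1, 0.2, -3], "grip": 0.5},
  {"dr": [0, 0, 0], "slide": [0.1, 0.2, -6], "grip": 0.5},
  {"dr": [0, 0, 0], "slide": [0.1, 0.2, -9], "grip": 0.5},
  {"dr": [0, 0, 0], "slide": [0.1, 0.2, -11], "grip": 0.5},
  {"dr": [0, 0, 0], "slide": [0.1, 0.2, -12.5], "grip": 0.5},
  {"dr": [0, 0, 0], "slide": [0.1, 0.2, -13.6], "grip": 0.5},
  {"dr": [0, 0, 0], "slide": [0.1, 0.2, -13.6], "grip": 0.5},
  {"dr": [0, 0, 0], "slide": [0.1, 0.2, -13.6], "grip": 0.5},
])

```text
time_s: 2.68
eef_pos: [0.4833, 0.2426, 0.0681]
ee_rot: [-2.224, -2.219, 0.001]
ft_force: [-0.8, -0.1, -0.4]
gripper_width: 0.0442
grip_force: 0.0
```

Run:
```python
from h import *
a=vision.read_camera("scene")[190:270,190:290];b=vision.read_camera("top")[170:250,170:270]
cv2.imwrite("pics/g.png",np.hstack([cv2.resize(k,(400,320),interpolation=2) for k in(a,b)]))
```

```text
(no output)
```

View pics/g.png

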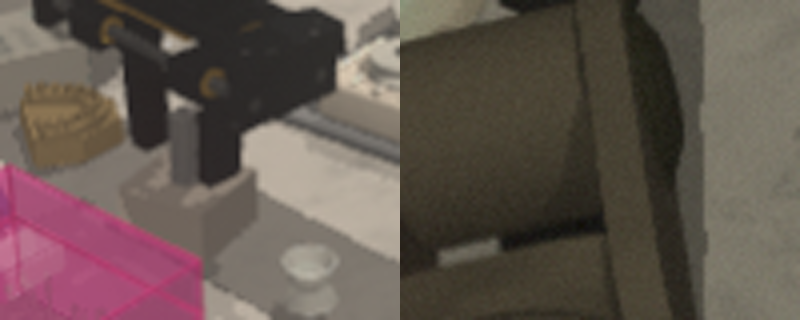

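The crop shows the pin head standing between the open fingers at (183,145), with the cast and dish clear. I'll close the gripper.

drive_tool([
  {"dr": [0, 0, 0], "slide": [0, 0, 0], "grip": 0.7},
  {"dr": [0, 0, 0], "slide": [0, 0, 0], "grip": 0.8},
  {"dr": [0, 0, 0], "slide": [0, 0, 0], "grip": 1},
  {"dr": [0, 0, 0], "slide": [0, 0, 0], "grip": 1},
  {"dr": [0, 0, 0], "slide": [0, 0, 0], "grip": 1},
  {"dr": [0, 0, 0], "slide": [0, 0, 0], "grip": 1},
])

```text
time_s: 3.28
eef_pos: [0.4831, 0.2438, 0.0679]
ee_rot: [2.222, 2.221, 0.0]
ft_force: [-0.8, 0.1, 1.6]
gripper_width: 0.0137
grip_force: 30.0
```

drive_tool([
  {"dr": [0, 0, 0], "slide": [0, 0, 1.5], "grip": 1},
  {"dr": [0, 0, 0], "slide": [0, 0, 3.5], "grip": 1},
  {"dr": [0, 0, 0], "slide": [0, 0, 6], "grip": 1},
  {"dr": [0, 0, 0], "slide": [0, 0, 9], "grip": 1},
  {"dr": [0, 0, 0], "slide": [0, 0, 10], "grip": 1},
  {"dr": [0, 0, 0], "slide": [-0.2, -3, 10], "grip": 1},
  {"dr": [0, 0, 0], "slide": [-0.4, -6.5, 10], "grip": 1},
  {"dr": [0, 0, 0], "slide": [-0.6, -10, 10], "grip": 1},
  {"dr": [0, 0, 0], "slide": [-0.8, -13.5, 10], "grip": 1},
  {"dr": [0, 0, 0], "slide": [-1, -17, 10], "grip": 1},
])

```text
time_s: 4.12
eef_pos: [0.4725, 0.0724, 0.1671]
ee_rot: [-2.221, -2.221, 0.001]
ft_force: [0.9, -0.7, -1.2]
gripper_width: 0.0138
grip_force: 30.0
```

drive_tool([
  {"dr": [0, 0, 0], "slide": [0, -3.5, 0], "grip": 1},
  {"dr": [0, 0, 0], "slide": [-0.1, -7, 0], "grip": 1},
  {"dr": [0, 0, 0], "slide": [-0.2, -10, 0], "grip": 1},
  {"dr": [0, 0, 0], "slide": [-0.2, -12.5, 0], "grip": 1},
  {"dr": [0, 0, 0], "slide": [-0.2, -14.2, 0], "grip": 1},
  {"dr": [0, 0, 0], "slide": [-0.2, -14.8, 0], "grip": 1},
  {"dr": [0, 0, 0], "slide": [-0.2, -14.8, 0], "grip": 1},
  {"dr": [0, 0, 0], "slide": [-0.2, -14.8, 0], "grip": 1},
])

```text
time_s: 4.78
eef_pos: [0.4709, -0.0736, 0.1674]
ee_rot: [-2.222, -2.22, 0.0]
ft_force: [-0.7, 0.5, -1.1]
gripper_width: 0.0137
grip_force: 30.0
```

Run:
```python
from h import *
a=vision.read_camera("scene");b=vision.read_camera("top");cv2.imwrite("pics/s1.png",a)
o=sensors.get_obs();print(o["eef_pos"],o["ft_force"],o["gripper_width"])
k=a[120:220,270:390];m=b[150:250,300:420]
cv2.imwrite("pics/e.png",np.hstack([cv2.resize(i,(400,333),interpolation=2) for i in(k,cv2.convertScaleAbs(m,alpha=1.5))]))
p=o["eef_pos"];print(proj("scene",p-[0,0,.064]),proj("scene",[.471,-.0745,.04]))
```

```text
[ 0.47100019 -0.07312553  0.16756826] [-0.11056506  0.04969324  0.0246629 ] 0.01368235899670124
[333.01655437 166.67899307] [331.94041449 188.9433864 ]
```

View pics/e.png

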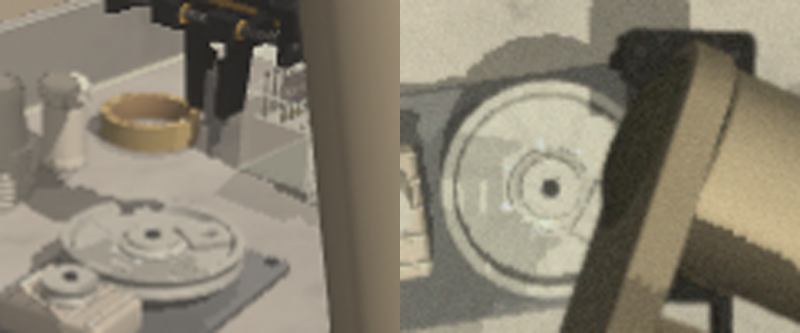

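The fresh scene crop shows the eye at (213,234) and the pin tip at (217,155), which agrees with the calibration projections to about 1 px. I'll descend.

drive_tool([
  {"dr": [0, 0, 0], "slide": [0, -0.1, -1.5], "grip": 1},
  {"dr": [0, 0, 0], "slide": [0, -0.1, -3.5], "grip": 1},
  {"dr": [0, 0, 0], "slide": [0, -0.1, -5], "grip": 1},
  {"dr": [0, 0, 0], "slide": [0, -0.1, -5.8], "grip": 1},
  {"dr": [0, 0, 0], "slide": [0, -0.1, -5.8], "grip": 1},
  {"dr": [0, 0, 0], "slide": [0, -0.1, -5.8], "grip": 1},
])

```text
time_s: 5.38
eef_pos: [0.4713, -0.0748, 0.11]
ee_rot: [-2.221, -2.222, 0.0]
ft_force: [-0.4, -0.7, -0.9]
gripper_width: 0.0138
grip_force: 30.0
```

drive_tool([
  {"dr": [0, 0, 0], "slide": [0, 0, -0.1], "grip": 1},
  {"dr": [0, 0, 0], "slide": [0, 0, -0.2], "grip": 1},
  {"dr": [0, 0, 0], "slide": [0, 0, -0.3], "grip": 1},
  {"dr": [0, 0, 0], "slide": [0, 0, -0.4], "grip": 1},
  {"dr": [0, 0, 0], "slide": [0, 0, -0.5], "grip": 1},
  {"dr": [0, 0, 0], "slide": [0, 0, -0.6], "grip": 1},
  {"dr": [0, 0, 0], "slide": [0, 0, -0.6], "grip": 1},
])

```text
time_s: 5.97
eef_pos: [0.4711, -0.0753, 0.1036]
ee_rot: [-2.222, -2.221, 0.0]
ft_force: [0.5, 0.8, -0.8]
gripper_width: 0.0135
grip_force: 30.0
```

drive_tool([
  {"dr": [0, 0, 0], "slide": [0, 0, -0.05], "grip": 1},
  {"dr": [0, 0, 0], "slide": [0, 0, -0.1], "grip": 1},
  {"dr": [0, 0, 0], "slide": [0, 0, -0.15], "grip": 1},
  {"dr": [0, 0, 0], "slide": [0, 0, -0.2], "grip": 1},
  {"dr": [0, 0, 0], "slide": [0, 0, -0.2], "grip": 1},
])

```text
time_s: 6.38
eef_pos: [0.4711, -0.0751, 0.1018]
ee_rot: [-2.222, -2.221, -0.0]
ft_force: [0.2, 1.0, 1.9]
gripper_width: 0.0135
grip_force: 30.0
```

drive_tool([
  {"dr": [0, 0, 0], "slide": [0, 0.06, 0], "grip": 1},
  {"dr": [0, 0, 0], "slide": [0, 0.12, 0], "grip": 1},
  {"dr": [0, 0, 0], "slide": [0, 0.12, -0.05], "grip": 1},
  {"dr": [0, 0, 0], "slide": [0, 0.12, -0.1], "grip": 1},
  {"dr": [0, 0, 0], "slide": [0, 0.12, -0.15], "grip": 1},
  {"dr": [0, 0, 0], "slide": [0, 0.12, -0.2], "grip": 1},
  {"dr": [0, 0, 0], "slide": [0, 0.12, -0.2], "grip": 1},
])

```text
time_s: 6.97
eef_pos: [0.471, -0.074, 0.0996]
ee_rot: [-2.222, -2.221, 0.0]
ft_force: [0.2, 0.9, -0.6]
gripper_width: 0.0138
grip_force: 30.0
```

drive_tool([
  {"dr": [0, 0, 0], "slide": [0, 0, -0.1], "grip": 1},
  {"dr": [0, 0, 0], "slide": [0, 0, -0.2], "grip": 1},
  {"dr": [0, 0, 0], "slide": [0, 0, -0.3], "grip": 1},
  {"dr": [0, 0, 0], "slide": [0, 0, -0.4], "grip": 1},
  {"dr": [0, 0, 0], "slide": [0, 0, -0.5], "grip": 1},
  {"dr": [0, 0, 0], "slide": [0, 0, -0.5], "grip": 1},
])

```text
time_s: 7.47
eef_pos: [0.471, -0.074, 0.0945]
ee_rot: [-2.222, -2.221, 0.0]
ft_force: [-2.2, 1.6, -1.7]
gripper_width: 0.0135
grip_force: 30.0
```

Run:
```python
from h import *
o=sensors.get_obs();print(o["eef_pos"],o["ft_force"],o["ft_torque"])
a=vision.read_camera("scene")[150:225,280:380]
cv2.imwrite("pics/f.png",cv2.resize(a,(600,450),interpolation=2))
```

```text
[ 0.47103009 -0.07396862  0.0945377 ] [-2.19414332  1.6292653  -1.65918619] [ 0.23072366 -0.01624243  0.01847818]
```

View pics/f.png

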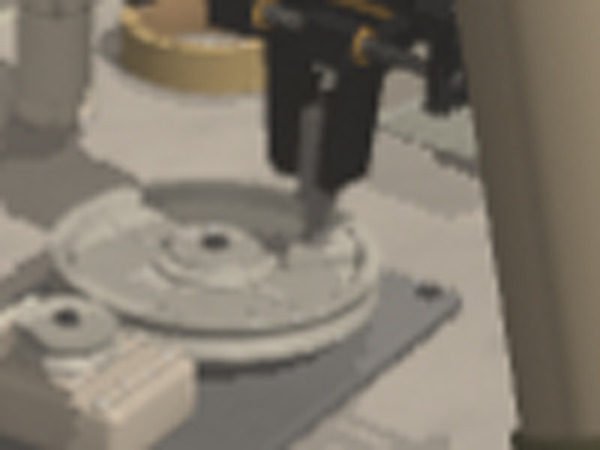

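The pin stands in the eye at (318,235) in the crop, with the collar just above the wheel. Next I'll compute arc positions for the turn.

Run:
```python
import numpy as np
f=np.radians(-117.9);r=4.62
for p in np.arange(0,.96,.04):
    print(round(p,2),(r*np.array([np.cos(f+p)-np.cos(f),np.sin(f+p)-np.sin(f)])).round(2), 49.27+round(r*np.cos(f+p),2),-3.3+round(r*np.sin(f+p),2))
```

```text
0.0 [0. 0.] 47.11 -7.38
0.04 [ 0.17 -0.08] 47.27 -7.47
0.08 [ 0.33 -0.16] 47.440000000000005 -7.54
0.12 [ 0.5  -0.23] 47.61000000000001 -7.609999999999999
0.16 [ 0.68 -0.29] 47.790000000000006 -7.68
0.2 [ 0.85 -0.35] 47.96 -7.7299999999999995
0.24 [ 1.03 -0.4 ] 48.14 -7.78
0.28 [ 1.21 -0.44] 48.32 -7.819999999999999
0.32 [ 1.39 -0.47] 48.5 -7.859999999999999
0.36 [ 1.58 -0.5 ] 48.690000000000005 -7.88
0.4 [ 1.76 -0.52] 48.870000000000005 -7.8999999999999995
0.44 [ 1.95 -0.53] 49.050000000000004 -7.91
0.48 [ 2.13 -0.54] 49.24 -7.92
0.52 [ 2.31 -0.53] 49.42 -7.92
0.56 [ 2.5  -0.52] 49.61000000000001 -7.91
0.6 [ 2.68 -0.51] 49.790000000000006 -7.89
0.64 [ 2.87 -0.48] 49.970000000000006 -7.87
0.68 [ 3.05 -0.45] 50.160000000000004 -7.83
0.72 [ 3.23 -0.41] 50.34 -7.8
0.76 [ 3.41 -0.37] 50.52 -7.75
0.8 [ 3.58 -0.31] 50.690000000000005 -7.7
0.84 [ 3.76 -0.25] 50.870000000000005 -7.64
0.88 [ 3.93 -0.18] 51.040000000000006 -7.569999999999999
0.92 [ 4.1  -0.11] 51.21 -7.49
```

drive_tool([
  {"dr": [0, 0, 0], "slide": [0, 0, -0.06], "grip": 1},
  {"dr": [0, 0, 0], "slide": [0, 0, -0.12], "grip": 1},
  {"dr": [0, 0, 0], "slide": [0, 0, -0.18], "grip": 1},
  {"dr": [0, 0, 0], "slide": [0, 0, -0.2], "grip": 1},
  {"dr": [0, 0, 0], "slide": [0, 0, -0.2], "grip": 1},
])

```text
time_s: 7.93
eef_pos: [0.4711, -0.074, 0.0927]
ee_rot: [-2.222, -2.221, 0.0]
ft_force: [-0.2, 1.1, -0.0]
gripper_width: 0.014
grip_force: 30.0
```

drive_tool([
  {"dr": [0, 0, 0], "slide": [0.17, -0.08, 0], "grip": 1},
  {"dr": [0, 0, 0], "slide": [0.33, -0.16, 0], "grip": 1},
  {"dr": [0, 0, 0], "slide": [0.5, -0.23, 0], "grip": 1},
  {"dr": [0, 0, 0], "slide": [0.68, -0.29, 0], "grip": 1},
  {"dr": [0, 0, 0], "slide": [0.85, -0.35, 0], "grip": 1},
  {"dr": [0, 0, 0], "slide": [1.03, -0.4, 0], "grip": 1},
  {"dr": [0, 0, 0], "slide": [1.21, -0.44, 0], "grip": 1},
  {"dr": [0, 0, 0], "slide": [1.39, -0.47, 0], "grip": 1},
  {"dr": [0, 0, 0], "slide": [1.58, -0.5, 0], "grip": 1},
  {"dr": [0, 0, 0], "slide": [1.76, -0.52, 0], "grip": 1},
])

```text
time_s: 8.77
eef_pos: [0.4881, -0.0785, 0.0924]
ee_rot: [-2.22, -2.219, 0.001]
ft_force: [-4.3, 6.8, 1.6]
gripper_width: 0.0136
grip_force: 30.0
```

drive_tool([
  {"dr": [0, 0, 0], "slide": [0, 0, 0], "grip": 1},
  {"dr": [0, 0, 0], "slide": [0, 0, 0], "grip": 1},
  {"dr": [0, 0, 0], "slide": [0, 0, 0], "grip": 1},
])

```text
time_s: 9.02
eef_pos: [0.488, -0.0786, 0.0924]
ee_rot: [-2.22, -2.219, 0.001]
ft_force: [-3.4, 5.3, 0.7]
gripper_width: 0.0137
grip_force: 30.0
```

drive_tool([
  {"dr": [0, 0, 0], "slide": [0, 0.07, 0], "grip": 1},
  {"dr": [0, 0, 0], "slide": [0, 0.13, 0], "grip": 1},
  {"dr": [0, 0, 0], "slide": [0, 0.13, -0.06], "grip": 1},
  {"dr": [0, 0, 0], "slide": [0, 0.13, -0.12], "grip": 1},
  {"dr": [0, 0, 0], "slide": [0, 0.13, -0.18], "grip": 1},
  {"dr": [0, 0, 0], "slide": [0, 0.13, -0.22], "grip": 1},
  {"dr": [0, 0, 0], "slide": [0, 0.13, -0.22], "grip": 1},
  {"dr": [0, 0, 0], "slide": [0, 0.13, -0.22], "grip": 1},
])

```text
time_s: 9.68
eef_pos: [0.4887, -0.078, 0.0905]
ee_rot: [-2.222, -2.221, 0.0]
ft_force: [-3.4, 1.9, 2.1]
gripper_width: 0.0138
grip_force: 30.0
```

drive_tool([
  {"dr": [0, 0, 0], "slide": [0, 0.03, -0.04], "grip": 1},
  {"dr": [0, 0, 0], "slide": [0, 0.03, -0.08], "grip": 1},
  {"dr": [0, 0, 0], "slide": [0, 0.03, -0.1], "grip": 1},
  {"dr": [0, 0, 0], "slide": [0, 0.03, -0.1], "grip": 1},
])

```text
time_s: 10.02
eef_pos: [0.4888, -0.0778, 0.0898]
ee_rot: [2.222, 2.221, 0.0]
ft_force: [-4.1, 0.9, 4.9]
gripper_width: 0.0136
grip_force: 30.0
```

drive_tool([
  {"dr": [0, 0, 0], "slide": [0.1, 0, -0.03], "grip": 1},
  {"dr": [0, 0, 0], "slide": [0.2, -0.01, -0.03], "grip": 1},
  {"dr": [0, 0, 0], "slide": [0.2, -0.01, -0.03], "grip": 1},
  {"dr": [0, 0, 0], "slide": [0.2, -0.01, -0.03], "grip": 1},
])

```text
time_s: 10.35
eef_pos: [0.4897, -0.0777, 0.0896]
ee_rot: [-2.22, -2.22, 0.003]
ft_force: [-9.9, 0.4, 10.6]
gripper_width: 0.0137
grip_force: 30.0
```

drive_tool([
  {"dr": [0, 0, 0], "slide": [0.1, 0, 0], "grip": 1},
  {"dr": [0, 0, 0], "slide": [0.2, 0, 0], "grip": 1},
  {"dr": [0, 0, 0], "slide": [0.2, 0, 0], "grip": 1},
  {"dr": [0, 0, 0], "slide": [0.2, 0, 0], "grip": 1},
])

```text
time_s: 10.68
eef_pos: [0.4915, -0.0777, 0.0896]
ee_rot: [-2.22, -2.22, 0.003]
ft_force: [-10.2, 0.7, 11.9]
gripper_width: 0.0135
grip_force: 30.0
```

drive_tool([
  {"dr": [0, 0, 0], "slide": [0.1, 0, 0.04], "grip": 1},
  {"dr": [0, 0, 0], "slide": [0.2, 0, 0.04], "grip": 1},
  {"dr": [0, 0, 0], "slide": [0.2, 0, 0.04], "grip": 1},
  {"dr": [0, 0, 0], "slide": [0.2, 0, 0.04], "grip": 1},
])

```text
time_s: 11.02
eef_pos: [0.4935, -0.0776, 0.0897]
ee_rot: [-2.22, -2.219, 0.003]
ft_force: [-10.1, 1.0, 7.9]
gripper_width: 0.0137
grip_force: 30.0
```

drive_tool([
  {"dr": [0, 0, 0], "slide": [0.1, 0, 0], "grip": 1},
  {"dr": [0, 0, 0], "slide": [0.2, 0.01, 0], "grip": 1},
  {"dr": [0, 0, 0], "slide": [0.2, 0.01, 0], "grip": 1},
  {"dr": [0, 0, 0], "slide": [0.2, 0.01, 0], "grip": 1},
])

```text
time_s: 11.35
eef_pos: [0.4954, -0.0774, 0.0897]
ee_rot: [-2.219, -2.219, 0.003]
ft_force: [-10.5, 1.6, 8.7]
gripper_width: 0.0135
grip_force: 30.0
```

drive_tool([
  {"dr": [0, 0, 0], "slide": [0.1, 0.01, 0.01], "grip": 1},
  {"dr": [0, 0, 0], "slide": [0.18, 0.03, 0.01], "grip": 1},
  {"dr": [0, 0, 0], "slide": [0.18, 0.03, 0.01], "grip": 1},
  {"dr": [0, 0, 0], "slide": [0.18, 0.03, 0.01], "grip": 1},
])

```text
time_s: 11.68
eef_pos: [0.4971, -0.0771, 0.0897]
ee_rot: [-2.219, -2.219, 0.004]
ft_force: [-10.7, 1.0, 8.3]
gripper_width: 0.0137
grip_force: 30.0
```

drive_tool([
  {"dr": [0, 0, 0], "slide": [0.1, 0.01, 0], "grip": 1},
  {"dr": [0, 0, 0], "slide": [0.18, 0.04, 0], "grip": 1},
  {"dr": [0, 0, 0], "slide": [0.18, 0.04, 0], "grip": 1},
  {"dr": [0, 0, 0], "slide": [0.18, 0.04, 0], "grip": 1},
])

```text
time_s: 12.02
eef_pos: [0.4989, -0.0768, 0.0897]
ee_rot: [-2.219, -2.219, 0.004]
ft_force: [-9.7, 0.7, 6.7]
gripper_width: 0.014
grip_force: 30.0
```

drive_tool([
  {"dr": [0, 0, 0], "slide": [0.1, 0.02, -0.01], "grip": 1},
  {"dr": [0, 0, 0], "slide": [0.18, 0.04, -0.01], "grip": 1},
  {"dr": [0, 0, 0], "slide": [0.18, 0.04, -0.01], "grip": 1},
  {"dr": [0, 0, 0], "slide": [0.18, 0.04, -0.01], "grip": 1},
])

```text
time_s: 12.35
eef_pos: [0.5007, -0.0765, 0.0896]
ee_rot: [-2.22, -2.219, 0.004]
ft_force: [-9.8, -0.1, 7.6]
gripper_width: 0.0137
grip_force: 30.0
```

drive_tool([
  {"dr": [0, 0, 0], "slide": [0.1, 0.02, 0], "grip": 1},
  {"dr": [0, 0, 0], "slide": [0.18, 0.05, 0], "grip": 1},
  {"dr": [0, 0, 0], "slide": [0.18, 0.05, 0], "grip": 1},
  {"dr": [0, 0, 0], "slide": [0.18, 0.05, 0], "grip": 1},
])

```text
time_s: 12.68
eef_pos: [0.5031, -0.076, 0.0895]
ee_rot: [-2.221, -2.22, 0.002]
ft_force: [-6.8, 0.9, 3.3]
gripper_width: 0.014
grip_force: 30.0
```

The vertical force fell and x jumped forward, so this may be the hole's edge. I'll press gently here.

drive_tool([
  {"dr": [0, 0, 0], "slide": [0, 0, -0.04], "grip": 1},
  {"dr": [0, 0, 0], "slide": [0, 0, -0.08], "grip": 1},
  {"dr": [0, 0, 0], "slide": [0, 0, -0.08], "grip": 1},
])

```text
time_s: 12.93
eef_pos: [0.5037, -0.0762, 0.0889]
ee_rot: [-2.222, -2.221, 0.001]
ft_force: [-3.8, 0.7, 3.0]
gripper_width: 0.0138
grip_force: 30.0
```

drive_tool([
  {"dr": [0, 0, 0], "slide": [0.04, 0.01, -0.04], "grip": 1},
  {"dr": [0, 0, 0], "slide": [0.08, 0.02, -0.08], "grip": 1},
  {"dr": [0, 0, 0], "slide": [0.08, 0.02, -0.12], "grip": 1},
  {"dr": [0, 0, 0], "slide": [0.08, 0.02, -0.12], "grip": 1},
])

```text
time_s: 13.27
eef_pos: [0.5047, -0.076, 0.0877]
ee_rot: [2.222, 2.221, -0.001]
ft_force: [-5.1, -0.3, 2.8]
gripper_width: 0.0135
grip_force: 30.0
```

Going in: z drops at low force. I'll carry on down.

drive_tool([
  {"dr": [0, 0, 0], "slide": [0.02, 0.01, -0.05], "grip": 1},
  {"dr": [0, 0, 0], "slide": [0.04, 0.01, -0.1], "grip": 1},
  {"dr": [0, 0, 0], "slide": [0.04, 0.01, -0.15], "grip": 1},
  {"dr": [0, 0, 0], "slide": [0.04, 0.01, -0.2], "grip": 1},
  {"dr": [0, 0, 0], "slide": [0.04, 0.01, -0.2], "grip": 1},
])

```text
time_s: 13.68
eef_pos: [0.5052, -0.0759, 0.0856]
ee_rot: [2.222, 2.221, 0.0]
ft_force: [-4.2, -0.2, 2.2]
gripper_width: 0.014
grip_force: 30.0
```

drive_tool([
  {"dr": [0, 0, 0], "slide": [0, 0, -0.06], "grip": 1},
  {"dr": [0, 0, 0], "slide": [0, 0, -0.12], "grip": 1},
  {"dr": [0, 0, 0], "slide": [0, 0, -0.18], "grip": 1},
  {"dr": [0, 0, 0], "slide": [0, 0, -0.24], "grip": 1},
  {"dr": [0, 0, 0], "slide": [0, 0, -0.3], "grip": 1},
  {"dr": [0, 0, 0], "slide": [0, 0, -0.3], "grip": 1},
])

```text
time_s: 14.18
eef_pos: [0.5052, -0.0758, 0.0826]
ee_rot: [2.222, 2.221, 0.0]
ft_force: [-3.5, 0.4, 2.7]
gripper_width: 0.0139
grip_force: 30.0
```

drive_tool([
  {"dr": [0, 0, 0], "slide": [0, 0, -0.06], "grip": 1},
  {"dr": [0, 0, 0], "slide": [0, 0, -0.12], "grip": 1},
  {"dr": [0, 0, 0], "slide": [0, 0, -0.18], "grip": 1},
  {"dr": [0, 0, 0], "slide": [0, 0, -0.24], "grip": 1},
  {"dr": [0, 0, 0], "slide": [0, 0, -0.3], "grip": 1},
  {"dr": [0, 0, 0], "slide": [0, 0, -0.3], "grip": 1},
])

```text
time_s: 14.68
eef_pos: [0.5052, -0.0758, 0.0796]
ee_rot: [2.222, 2.221, 0.0]
ft_force: [-3.2, 0.1, 2.6]
gripper_width: 0.0137
grip_force: 30.0
```

drive_tool([
  {"dr": [0, 0, 0], "slide": [0, 0, -0.05], "grip": 1},
  {"dr": [0, 0, 0], "slide": [0, 0, -0.1], "grip": 1},
  {"dr": [0, 0, 0], "slide": [0, 0, -0.15], "grip": 1},
  {"dr": [0, 0, 0], "slide": [0, 0, -0.2], "grip": 1},
  {"dr": [0, 0, 0], "slide": [0, 0, -0.25], "grip": 1},
  {"dr": [0, 0, 0], "slide": [0, 0, -0.25], "grip": 1},
])

```text
time_s: 15.18
eef_pos: [0.5051, -0.0758, 0.0771]
ee_rot: [2.222, 2.221, 0.0]
ft_force: [-3.4, -1.1, 2.3]
gripper_width: 0.0134
grip_force: 30.0
```

drive_tool([
  {"dr": [0, 0, 0], "slide": [0, 0, -0.04], "grip": 1},
  {"dr": [0, 0, 0], "slide": [0, 0, -0.08], "grip": 1},
  {"dr": [0, 0, 0], "slide": [0, 0, -0.12], "grip": 1},
  {"dr": [0, 0, 0], "slide": [0, 0, -0.12], "grip": 1},
])

```text
time_s: 15.52
eef_pos: [0.5051, -0.0757, 0.0759]
ee_rot: [2.222, 2.221, 0.0]
ft_force: [-3.3, -1.7, 3.8]
gripper_width: 0.0137
grip_force: 30.0
```

drive_tool([
  {"dr": [0, 0, 0], "slide": [0, 0, -0.04], "grip": 1},
  {"dr": [0, 0, 0], "slide": [0, 0, -0.08], "grip": 1},
  {"dr": [0, 0, 0], "slide": [0, 0, -0.1], "grip": 1},
  {"dr": [0, 0, 0], "slide": [0, 0, -0.1], "grip": 1},
])

```text
time_s: 15.85
eef_pos: [0.5053, -0.0757, 0.0758]
ee_rot: [2.221, 2.22, 0.001]
ft_force: [-5.2, 0.3, 12.8]
gripper_width: 0.0139
grip_force: 30.0
```

It's seated: z stops at 0.0758 and Fz rises. I'll unload, then release.

drive_tool([
  {"dr": [0, 0, 0], "slide": [-0.05, 0, 0.09], "grip": 1},
  {"dr": [0, 0, 0], "slide": [-0.1, 0, 0.09], "grip": 1},
  {"dr": [0, 0, 0], "slide": [-0.1, 0, 0.09], "grip": 1},
])

```text
time_s: 16.1
eef_pos: [0.5048, -0.0758, 0.0759]
ee_rot: [2.221, 2.22, 0.002]
ft_force: [0.6, 0.0, 2.0]
gripper_width: 0.0138
grip_force: 30.0
```

drive_tool([
  {"dr": [0, 0, 0], "slide": [0, 0, 0], "grip": 0.75},
  {"dr": [0, 0, 0], "slide": [0, 0, 0], "grip": 0.6},
  {"dr": [0, 0, 0], "slide": [0, 0, 0], "grip": 0.6},
  {"dr": [0, 0, 0], "slide": [0, 0, 0], "grip": 0.6},
  {"dr": [0, 0, 0], "slide": [0, 0, 0], "grip": 0.6},
])

```text
time_s: 16.52
eef_pos: [0.5041, -0.0757, 0.0758]
ee_rot: [-2.222, -2.221, 0.0]
ft_force: [0.9, -0.3, 1.1]
gripper_width: 0.035
grip_force: 0.0
```

drive_tool([
  {"dr": [0, 0, 0], "slide": [0, 0, 1], "grip": 0.6},
  {"dr": [0, 0, 0], "slide": [0, 0, 2.5], "grip": 0.6},
  {"dr": [0, 0, 0], "slide": [0, 0, 5], "grip": 0.6},
  {"dr": [0, 0, 0], "slide": [0, 0, 8], "grip": 0.6},
  {"dr": [0, 0, 0], "slide": [0, 0, 12], "grip": 0.6},
  {"dr": [0, 0, 0], "slide": [0, -4, 15], "grip": 0.6},
  {"dr": [0, 0, 0], "slide": [0, -8, 15], "grip": 0.6},
  {"dr": [0, 0, 0], "slide": [0, -12, 15], "grip": 0.6},
  {"dr": [0, 0, 0], "slide": [0, -15, 15], "grip": 0.6},
  {"dr": [0, 0, 0], "slide": [0, -15, 15], "grip": 0.6},
])

```text
time_s: 17.35
eef_pos: [0.5038, -0.2311, 0.2256]
ee_rot: [2.226, 2.214, -0.001]
ft_force: [-0.2, 0.2, 0.1]
gripper_width: 0.0357
grip_force: 0.0
```

Run:
```python
from h import *
a=vision.read_camera("scene")[150:240,250:370];b=vision.read_camera("top")[150:240,270:390]
cv2.imwrite("pics/end.png",np.hstack([cv2.resize(i,(400,300),interpolation=2) for i in(a,cv2.convertScaleAbs(b,alpha=1.4))]))
```

```text
(no output)
```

View pics/end.png

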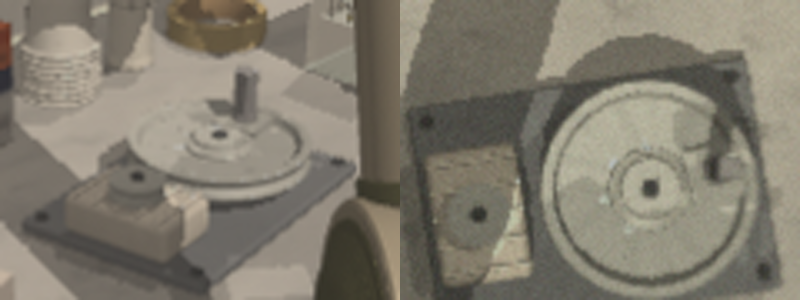

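The pin stands upright and home in the turned wheel, at (245,95) in the scene crop and (720,160) in the top crop. The gripper is clear, so I'm handing in.

```bash
python3 -c "
from h import *
print(workorder.finish_job())"
```

```text
the job is handed in; nothing more can be done
None
```

The job is handed in: the pin is fully home in the lock hole (found at about 0.7 rad), let go, and was holding the wheel back by itself in the last picture; no verdict was returned.

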